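# Load a 60-degree centre point into the tilted V-block under the stylus

### The arm

A 6-joint arm with a two-finger parallel gripper is mounted at the origin on the work surface. World frame = base frame: x ahead of the robot, y to its left, z up, the work surface at z = 0. Lengths are in mm, angles in rad, forces in N, time in s.
With the tool pointing down it reaches from about 350 to 975 mm from the base axis. Payload 7.1 kg.
Tool frame: the origin (TCP) lies at the very end of the fingers, on their centre line; the grasp point (between the pads) lies 19 mm behind it; z points along the fingers, y is the line along which they close (so a half turn about z gives the same grasp; the last joint's range is limited). The gripper opens to 88 mm and grips with 3 to 60 N. Pads are 20 mm wide; open, the fingers measure 115 mm over their backs; the gripper's body (75 mm by 178 mm) begins 61 mm behind the grasp point.
Start: joints at [1.116, 0.423, 1.63, -0, 1.089, -0.019], TCP at [263.802, 566.58, 222.675] pointing down, gripper open.
Joint ranges: [-3, 3], [-0.9, 2.11], [0.09, 2.58], [-1.31, 4.45], [0.11, 2.69], [-2.54, 2.54]. Speed limits (rad/s): [2.39, 2.39, 3.01, 3.14, 3.14, 3.14].

### API

Orientations are given as a rotation vector (axis times angle).
In Python, from workcell import * gives the robot as it stands.
- The arm moves only by the tool step_arm, never from a script. Its argument "deltas" is a list of rows, each a list of 3 entries, a list of its own where there are three numbers: the shift along the tool's x, y, z in units of 300 mm (1.0 is 300 mm), then the turn, a rotation vector about the tool's x, y, z in units of 1.5 rad (1.0 is 1.5 rad), then the gripper command: -1 is shut, 1 is fully open, values between are in proportion. In form: [[[dx, dy, dz], [rx, ry, rz], gripper], ...]. A call has 1 to 20 rows; each row is the pose to reach, as a shift and turn from the pose commanded when the call began, along the tool's axes at that moment; what a row does not reach only later rows make up. A row lasts 1/12 s, in which the tool goes at most 41.7 mm and 7.16 degrees, less where a joint would pass 70% of its speed; a pose out of reach is approached as far as the arm can. A call with a number of a shift or a turn outside -1 to 1 is refused whole. A call with a gripper value outside its range is refused whole. The fingers move at their own pace and stop on an object; the grip force is fixed at half the most. Time passes only in rows, so rows that repeat a pose let the fingers close. It gives the time, the measured TCP pose, the force, the opening and the grip force at its end, in the units of the state.
- get_obs(): the state, without advancing time (a new reading comes with each control period).
- get_image(name): name is "scene" or "top" or "wrist"; returns a dict with "pixels" (480x640x3 uint8, red, green, blue), "fx", "fy", "cx", "cy" (pixels), "T" (4x4, takes a point from camera to world coordinates). Camera axes: x right, y down, z forward; pixel columns grow to the right and rows downward; lengths in mm; the calibration is good to about 2 mm. A picture is of the moment at which its call begins. There is no depth.
- close_job(): hands the job in; it is judged then, once.
The state is a dict: "t": time; "qpos": joint angles; "qvel": joint speeds; "joint_torque": joint torques, N m; "ee_pos": TCP position; "orientation": TCP orientation; "ft_force": force on the tool from outside, world axes, zero at the start; "moment": the same for the moment, N m; "width": finger opening in mm; "grasp_force": force on a finger pad.
Only numpy, scipy, OpenCV 4.12 (cv2) and the standard library are available. Lean on these libraries where they do the work, as an engineer would, in place of code of your own. Each camera call takes 0.05 s, during which the arm holds its last target. There are 200 camera calls.

### The job

Take the cone-nosed centre point out of its fitted case and load it for a surface-finish check: lay it in the tilted V-block, cone uphill under the stylus, tail fully home against the end stop. The V-block takes the middle of the shank, which is where you must first hold it, so set the point down on the slotted plate, let go and take a fresh hold near its tail. Lay it in rather than dropping it, do not touch the pickup or traverse unit, and leave the flat-nosed point, the gauge box and the ring gauge where they are.

Things in the scene. Friction and masses are not known exactly. Their poses are not given: they have to be found in the camera images.
- point_center (a point): cone-nosed centre point: bright steel cylinder, diameter 26 mm, one end a 60-degree cone 22.5 mm long; 150 mm long overall, about 0.56 kg, balances 7 mm from mid-length towards the tail. Site on its axis at half length; x runs from tail to cone tip. Starts lying in one of the case's two recesses, cone away from the robot, axis 29 mm above the case's underside
- point_tail (a point): centre of the flat tail end of the cone-nosed point, 75 mm behind point_center
- case: fixed hardwood case, 185 (its x) x 160 (y) x 45 mm high, origin at the centre of its underside, standing on the slotted plate. Two recesses along its x, 155 mm long, 30 mm wide, at y = +40 and -40 mm, floors 16 mm above the underside: the points lie just below the top face, so they can be gripped only in the finger channel
- channel (a point): finger channel that crosses the case along the case's y, through both recesses and open at both sides: 44 mm wide (22 mm either side of this point along the case's x). Site at the case's centre on the channel's floor, 4 mm above the case's underside
- flat_center (a point): the other point in the case, flat-nosed: plain steel cylinder of diameter 26 mm, 128 mm long; point on its axis at half length. It stays in its recess
- plate: fixed T-slotted iron plate, 530 (x) x 1000 (y) mm, 30 mm high, origin at the centre of its underside on the bench; all stands on its top. Slots run along x, 14 mm wide, at y = 0, 63, 126 ... 441 mm to both sides of the origin. The point laid along a slot cannot roll, its axis 11 mm above the plate's top (13 mm on the flat, where it can roll)
- vblock: V-block on a sine table sloping at 30 degrees, turned as a whole. Origin on the sloping surface, mid-width, at the foot of the stop's face; x up the slope, away from the robot, y across, z square off the slope. Sloping plate 100 mm wide, x -15 to 125 mm. V-block 80 mm wide, 45 mm high, x 52 to 102 mm. The seated point's axis runs along x at y = 0, z = 34 mm, tail at x = 0, cone tip at 150
- v_mid (a point): on the seated point's axis, half-way along the V-block (vblock x = 77 mm, z = 34 mm). The V is a 90-degree groove along vblock x, 59 mm wide at its top, 11 mm above this point. The seated tail is free for 52 mm below the block. Friction holds the point in the V: it does not slide to the stop by itself
- end_stop (a point): middle of the uphill face of the end stop at the low end of the slope: a dark block 26 mm wide, 12 mm thick, 36 mm high off the sloping plate
- pickup: stylus pickup, fixed above the slope's upper end; origin at the stylus tip, level, turned with the sine table, x away from the robot. The seated cone's top line is level, 40 mm below the tip. Tube of diameter 10 mm along x, from 4 mm in front of the tip to 58 mm behind it, 11 to 21 mm above it. Delicate, not to be touched
- unit (a point): centre of the white traverse unit behind the pickup, 120 (x) x 56 x 58 mm, axes as pickup; not to be touched. It is clamped to a column 44 mm square, 75 mm to its y+ side and about 10 mm in front of this point in x, its top 0.38 m above the bench
- gauge_box: closed black plastic box, 130 (x) x 90 (y) x 48 mm high, origin at the centre of its underside, loose on the plate on the side opposite the case; to be left alone
- ring_gauge: steel ring gauge, 72 mm outside, 36 mm bore, 22 mm high, origin at the centre of its underside, loose on the plate in front of the sine table; to be left alone
There are look-alikes about, which are no part of the job. What is shaped like the part that bears point_center but pink or red is not meant.

How it is judged (in metres and radians):
On the way:
1. the cone-nosed point lies on the slotted plate, outside the case, let go and at rest (contact force between the fingers and point below 0.05 N and linear speed of point below 0.03 m/s and height (world z) of point_center below 0.055 m and horizontal distance between point_center and case above 0.07 m), for 0.2 s.
At the end, for the whole second after the job is handed in: The cone-nosed point rests in the V-block, cone uphill, its tail face within 4 mm of the end stop, its axis within 4 mm and 3 degrees of the seated line, released and still (x of point_tail in the frame of vblock between -0.003 and 0.004 m and y of point_tail in the frame of vblock between -0.004 and 0.004 m and z of point_tail in the frame of vblock between 0.03 and 0.038 m and x of point_center in the frame of vblock above 0.07 m and angle between the x axis of point_center and the x axis of vblock, either way round below 0.05 rad and linear speed of point below 0.01 m/s and contact force between the fingers and point below 0.05 N); the robot touches nothing.
It fails at once if the pickup or traverse unit is touched (contact force between pickup and anything else above 1 N).
It fails at once if the cone-nosed point is dropped (faster than 0.35 m/s with the fingers off it) (contact force between the fingers and point below 0.02 N and linear speed of point above 0.35 m/s).
It fails at once if the flat-nosed point, the gauge box or the ring gauge is displaced by more than 20 mm (distance of any of flat_center, gauge_box, ring_gauge from where it was at the start of the episode above 0.02 m).
It also fails if it takes over 72 s, if anything falls off the work surface, if the arm or the gripper's body presses on something with over 40 N, if the wrist force passes 120 N, or if a joint passes its speed limit or range.

## Working session

There is one attempt and no reset: what is moved stays moved. The work goes in short steps, Python scripts to look and compute and a tool call to move; the robot and the scene stay as the last step left them, time stands still between calls to the robot, and variables do not carry over. Pictures are saved under pics/ and viewed, at most 10 in all, crops included, and the job is handed in when it is done.

Besides the shell and the picture viewer there is one more tool, called as a command line: name --argument value ..., lists and objects as JSON in quotes. step_arm: Moves the arm, as the interface text tells. Its arguments: {"type":"object","properties":{"deltas":{"type":"array","items":{"type":"array"}}},"required":["deltas"]}

```bash
mkdir -p pics; ls; python3 - <<'E'
from workcell import *
import cv2,numpy as np
o=get_obs();print({k:np.round(v,3).tolist() if not isinstance(v,float) else v for k,v in o.items()})
for n in("scene","top"):
    d=get_image(n);cv2.imwrite(f"pics/{n}0.png",d["pixels"][:,:,::-1]);print(n,d["fx"],d["fy"],d["cx"],d["cy"],np.round(d["T"],3).tolist())
    np.savez(f"{n}0.npz",**d)
E
```

```text
pics
{'t': 0.0, 'qpos': [1.116, 0.424, 1.631, 0.0, 1.089, -0.019], 'qvel': [0.004, -0.0, 0.001, -0.001, -0.0, 0.001], 'joint_torque': [0.0, -54.462, -27.367, 0.064, 0.023, -0.0], 'ee_pos': [263.561, 566.1, 221.926], 'orientation': [-0.679, -3.067, 0.002], 'ft_force': [-0.336, 0.587, -0.031], 'moment': [0.02, -0.013, -0.016], 'grasp_force': 0.0, 'width': 87.51358640099386}
scene 475.87122520860265 475.87122520860265 323.4397209767645 234.0688978298356 [[-0.703, 0.472, -0.533, 1243.222], [0.712, 0.476, -0.517, 613.104], [0.01, -0.742, -0.67, 1065.268], [0.0, 0.0, 0.0, 1.0]]
top 507.59812425891806 507.59812425891806 314.7782716909901 242.09546922995347 [[-0.021, -0.997, 0.081, 420.651], [-1.0, 0.02, -0.015, -67.193], [0.013, -0.081, -0.997, 1466.445], [0.0, 0.0, 0.0, 1.0]]
```

View pics/scene0.png

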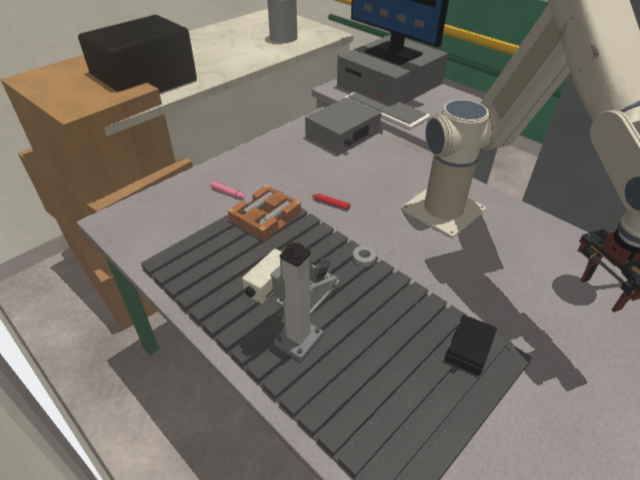

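View pics/top0.png

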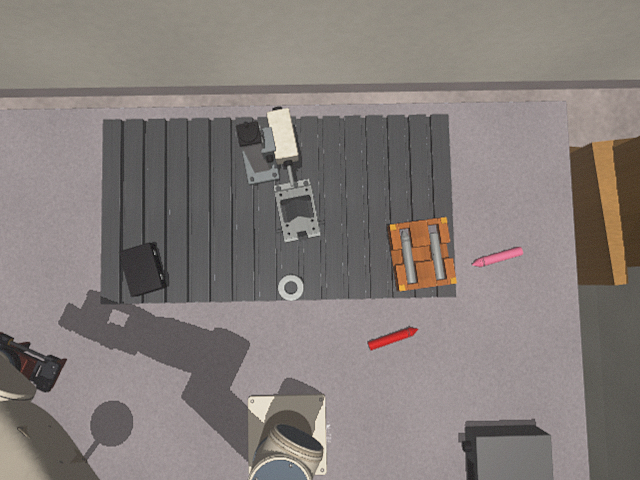

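The top view shows the case at about (422,255), with two bright points in it at (407,255) and (437,252). The V-block is at (297,210) with its stop at (302,237), the pickup and unit at (285,140), the ring at (290,288) and the gauge box at (143,268).

Things that could be taken for the cone-nosed point: the left bar in the case (407,255), the right bar in the case (437,252), the red point on the bench (392,338) and the pink point (497,257). Red and pink are ruled out by the description. A close crop will decide between the two bars.

```bash
cat > h.py <<'E'
import numpy as np,cv2
from scipy.spatial.transform import Rotation as R
def ray(d,u,v):
    T=d["T"];r=T[:3,:3]@np.array([(u-d["cx"])/d["fx"],(v-d["cy"])/d["fy"],1.]);return T[:3,3],r/np.linalg.norm(r)
def onz(d,u,v,z):
    o,r=ray(d,u,v);return o+r*(z-o[2])/r[2]
def tri(d1,p1,d2,p2):
    A=np.zeros((3,3));b=np.zeros(3)
    L=[]
    for d,p in((d1,p1),(d2,p2)):
        o,r=ray(d,*p);P=np.eye(3)-np.outer(r,r);A+=P;b+=P@o;L.append((P,o))
    x=np.linalg.solve(A,b);return x,[np.linalg.norm(P@(x-o)) for P,o in L]
def proj(d,p):
    T=d["T"];c=T[:3,:3].T@(np.asarray(p,float)-T[:3,3]);return np.array([d["fx"]*c[0]/c[2]+d["cx"],d["fy"]*c[1]/c[2]+d["cy"]])
def tool(o,target,Rt=None,maxmm=300):
    """units for a step: shift to target, turn to Rt"""
    R0=R.from_rotvec(o["orientation"]);s=R0.inv().apply(np.asarray(target)-o["ee_pos"])/300
    r=(R0.inv()*Rt).as_rotvec()/1.5 if Rt is not None else None
    return np.round(s,4),None if r is None else np.round(r,4)
def down(a):
    """tool down, closing line (y) at world angle a (rad)"""
    y=np.array([np.cos(a),np.sin(a),0]);z=np.array([0,0,-1.]);return R.from_matrix(np.c_[np.cross(y,z),y,z])
E
python3 - <<'E'
from h import *
t=dict(np.load("top0.npz"));s=dict(np.load("scene0.npz"))
a=cv2.resize(t["pixels"][205:305,375:475],(400,400),interpolation=cv2.INTER_CUBIC)
c=cv2.resize(s["pixels"][170:250,220:320],(400,320),interpolation=cv2.INTER_CUBIC);c=cv2.copyMakeBorder(c,0,80,0,0,0)
cv2.imwrite("pics/crop1.png",np.hstack([a,c])[:,:,::-1])
for n,u,v,z in(("L",407,255,59),("R",437,252,59),("case",422,255,75),("ring",290,288,52),("stop",302,237,60),("vtop",292,182,130)):print(n,onz(t,u,v,z).round(0))
E
```

```text
L [ 493. -344.   59.]
R [ 500. -429.   59.]
case [ 492. -383.   75.]
ring [409. -17.  52.]
stop [549. -53.  60.]
vtop [691. -30. 130.]
```

View pics/crop1.png

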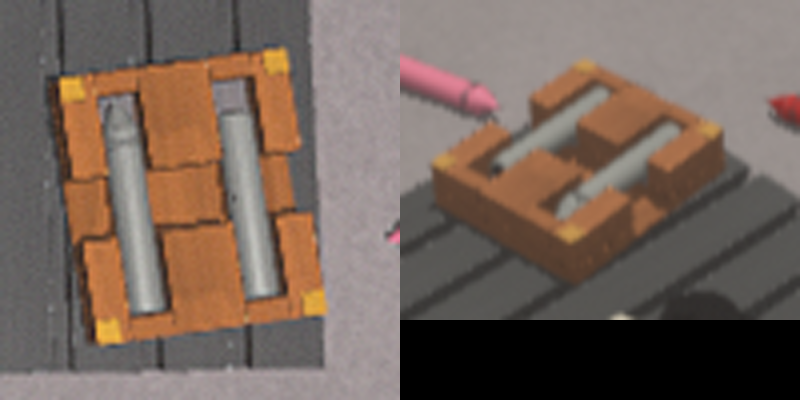

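The crop settles it. The left bar is the cone-nosed point: its cone is at top (405,231) and its tail at (412,282). The right bar is the flat-nosed one. Next I'll triangulate the case corners and the key points, and plan the first move.

```bash
python3 - <<'E'
from h import *
from workcell import *
t=dict(np.load("top0.npz"));s=dict(np.load("scene0.npz"))
tp=lambda x,y:(375+x/4-.4,205+y/4-.4); sp=lambda x,y:(220+(x-400)/4-.4,170+y/4-.4)
pairs={"++":((62,77),(575,230)),"+-":((285,48),(435,158)),"-+":((97,344),(722,125)),"--":((326,313),(583,60))}
C={}
for k,(a,b) in pairs.items():
    C[k],e=tri(t,tp(*a),s,sp(*b));print(k,C[k].round(1),np.round(e,1))
c=sum(C.values())/4;print("case",c.round(1))
x=C["++"]+C["+-"]-C["-+"]-C["--"];yaw=np.arctan2(x[1],x[0]);y=C["++"]-C["+-"]+C["-+"]-C["--"]
yaw2=np.arctan2(-y[0],y[1]);print("yaw",yaw,yaw2,np.linalg.norm(x)/2,np.linalg.norm(y)/2)
tip=onz(t,*tp(117,101),59);tail=onz(t,*tp(148,312),70);print("point",tip,tail,(tip+tail)/2,np.hypot(*(tip-tail)[:2]))
print("slots",[ (u,onz(t,u,v,30).round(0)[:2].tolist()) for u,v in((344,150),(345,290),(366,150),(367,290),(103,120),(455,297),(103,302),(449,115))])
o=get_obs();w=np.array([470,-360,330.]);Rt=down(yaw-np.pi/2)
for f in(.5,1):print(tool(o,o["ee_pos"]+f*(w-o["ee_pos"]),Rt))
d=get_image("wrist");R0=R.from_rotvec(o["orientation"]).as_matrix()
print("cam in tool",(R0.T@d["T"][:3,:3]).round(3).tolist(),(R0.T@(d["T"][:3,3]-o["ee_pos"])).round(1),d["fx"])
E
```

```text
++ [ 577.5 -294.6   88.9] [0.8 0.8]
+- [ 595.5 -450.8   81. ] [0.8 0.8]
-+ [ 397.  -316.    80.3] [2. 2.]
-- [ 414.6 -475.4   73.3] [1.8 1.8]
case [ 496.1 -384.2   80.9]
yaw 0.12691591011850895 0.1127143244623768 182.35810566387732 158.94888700123673
point [ 563.85690217 -338.11502532   59.        ] [ 416.58769691 -352.24261994   70.        ] [ 490.22229954 -345.17882263   64.5       ] 147.94528633231207
slots [(344, [802.0, -179.0]), (345, [400.0, -171.0]), (366, [800.0, -242.0]), (367, [398.0, -233.0]), (103, [901.0, 513.0]), (455, [373.0, -482.0]), (103, [380.0, 507.0]), (449, [900.0, -487.0])]
(array([-0.9634, -1.2543, -0.1783]), array([-4.0000e-04,  1.2000e-03,  1.7193e+00]))
(array([-1.9268, -2.5087, -0.3565]), array([-4.0000e-04,  1.2000e-03,  1.7193e+00]))
cam in tool [[-0.0, -0.966, -0.258], [1.0, -0.0, -0.001], [0.001, -0.258, 0.966]] [  69.5   -0.6 -162.3] 427.43377558036053
```

step_arm --deltas '[[[-0.642,-0.836,-0.119],[0,0,0],1],[[-0.642,-0.836,-0.119],[0,0,0],1],[[-0.642,-0.836,-0.119],[0,0,0],1],[[-0.642,-0.836,-0.119],[0,0,0],1],[[-0.642,-0.836,-0.119],[0,0,0],1],[[-0.642,-0.836,-0.119],[0,0,0],1],[[-0.642,-0.836,-0.119],[0,0,0],1],[[-0.642,-0.836,-0.119],[0,0,0],1],[[-0.642,-0.836,-0.119],[0,0,0],1]]'

```text
t: 0.9
ee_pos: [332.6, 254.1, 258.7]
orientation: [0.684, 3.066, -0.002]
ft_force: [0.2, 0.6, -0.6]
width: 87.8
grasp_force: 0.0
```

step_arm --deltas '[[[-0.642,-0.836,-0.119],[0,0,0],1],[[-0.642,-0.836,-0.119],[0,0,0],1],[[-0.642,-0.836,-0.119],[0,0,0],1],[[-0.642,-0.836,-0.119],[0,0,0],1],[[-0.642,-0.836,-0.119],[0,0,0],1],[[-0.642,-0.836,-0.119],[0,0,0],1],[[-0.642,-0.836,-0.119],[0,0,0],1],[[-0.642,-0.836,-0.119],[0,0,0],1],[[-0.642,-0.836,-0.119],[0,0,0],1]]'

```text
t: 1.65
ee_pos: [403.0, -54.2, 294.8]
orientation: [0.685, 3.064, -0.001]
ft_force: [0.2, 0.6, 0.2]
width: 87.9
grasp_force: 0.0
```

step_arm --deltas '[[[-0.642,-0.836,-0.119],[0,0,1],0.14],[[-0.642,-0.836,-0.119],[0,0,1],0.14],[[-0.642,-0.836,-0.119],[0,0,1],0.14],[[-0.642,-0.836,-0.119],[0,0,1],0.14],[[-0.642,-0.836,-0.119],[0,0,1],0.14],[[-0.642,-0.836,-0.119],[0,0,1],0.14],[[-0.642,-0.836,-0.119],[0,0,1],0.14],[[-0.642,-0.836,-0.119],[0,0,1],0.14],[[-0.642,-0.836,-0.119],[0,0,1],0.14],[[-0.642,-0.836,-0.119],[0,0,1],0.14],[[-0.642,-0.836,-0.119],[0,0,1],0.14],[[-0.642,-0.836,-0.119],[0,0,1],0.14],[[-0.642,-0.836,-0.119],[0,0,1],0.14]]'

```text
t: 2.73
ee_pos: [470.7, -358.4, 329.1]
orientation: [-2.59, -1.776, -0.0]
ft_force: [-0.2, 0.0, 0.2]
width: 50.2
grasp_force: 0.0
```

step_arm --deltas '[[[0,0,0],[0,0,0.72],0.14],[[0,0,0],[0,0,0.72],0.14],[[0,0,0],[0,0,0.72],0.14],[[0,0,0],[0,0,0.72],0.14],[[0,0,0],[0,0,0.72],0.14],[[0,0,0],[0,0,0.72],0.14],[[0,0,0],[0,0,0.72],0.14],[[0,0,0],[0,0,0.72],0.14],[[0,0,0],[0,0,0.72],0.14],[[0,0,0],[0,0,0.72],0.14]]'

```text
t: 3.57
ee_pos: [470.5, -358.6, 329.5]
orientation: [-3.135, -0.2, 0.0]
ft_force: [0.7, -0.0, -0.8]
width: 50.3
grasp_force: 0.0
```

```bash
python3 - <<'E'
from workcell import *
from h import *
o=get_obs();print(o["t"],o["ee_pos"].round(1) if hasattr(o["ee_pos"],"round") else o["ee_pos"],o["qpos"],o["width"])
M=R.from_rotvec(o["orientation"]).as_matrix();print(M.round(3))
d=get_image("wrist");np.savez("w1.npz",**d);cv2.imwrite("pics/w1.png",d["pixels"][:,:,::-1])
E
```

```text
3.5667 [ 470.5 -358.6  329.5] [-6.71421787e-01  2.70684519e-01  1.59680946e+00  2.56253589e-04
  1.27454031e+00  7.71815019e-01] 50.31028987789037
[[ 0.992  0.127 -0.   ]
 [ 0.127 -0.992  0.   ]
 [-0.    -0.    -1.   ]]
```

View pics/w1.png

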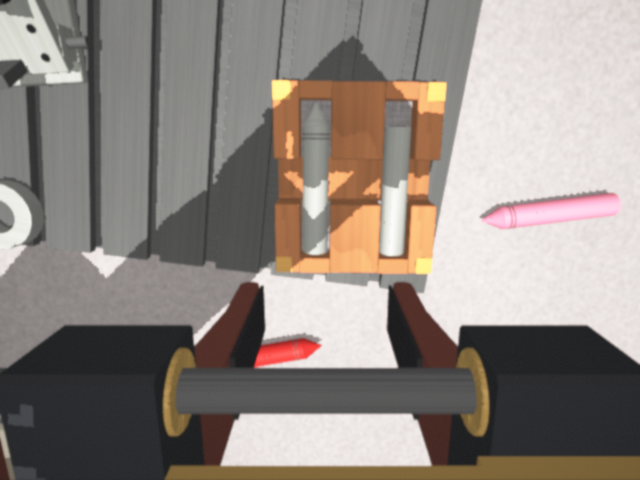

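The wrist view shows the case with corners (272,80), (446,82), (432,273) and (276,272). The cone point's tip is at (318,100) and its tail at (315,254). The finger channel runs across rows 160–201. I'll measure heights against the top view.

```bash
python3 - <<'E'
from workcell import *
from h import *
w=dict(np.load("w1.npz"));t=dict(np.load("top0.npz"))
tp=lambda x,y:(375+x/4-.4,205+y/4-.4)
for n,a,b,z in(("++",(272,80),(62,77),75),("+-",(446,82),(285,48),75),("-+",(276,272),(97,344),75),("--",(432,273),(326,313),75),("tip",(317,101),(118,102),59),("tail",(315,255),(148,312),59),("chanL-hi",(278,160),(68,182),75),("chanL-lo",(276,201),(82,238),75)):
    p,e=tri(w,a,t,tp(*b));print(n,p.round(1),np.round(e,1),"plane:",onz(w,*a,z).round(1),onz(t,*tp(*b),z).round(1))
g=w["pixels"].astype(int);
# shank edges: bright grey (low saturation) rows
hsv=cv2.cvtColor(w["pixels"],cv2.COLOR_RGB2HSV)
for v in(145,165,180,195,215,240):
    r=hsv[v,290:345];m=np.where(r[:,1]<70)[0]+290;print(v,m.min(),m.max(),len(m),onz(w,m.mean(),v,59).round(1))
E
```

```text
++ [ 578.7 -296.9   78.8] [0.5 0.5] plane: [ 578.5 -296.5   75. ] [ 579.6 -297.5   75. ]
+- [ 604.6 -469.3   16.8] [0.4 0.4] plane: [ 597.  -454.9   75. ] [ 596.9 -453.    75. ]
-+ [ 394.7 -317.    72.6] [1.3 1.3] plane: [ 394.7 -318.2   75. ] [ 395.5 -315.5   75. ]
-- [ 413.4 -475.9   73.2] [1.8 1.8] plane: [ 413.9 -477.2   75. ] [ 413.4 -473.6   75. ]
tip [ 565.2 -339.3   54.7] [1.6 1.6] plane: [ 566.5 -339.2   59. ] [ 563.1 -338.8   59. ]
tail [ 415.8 -354.5   65. ] [1.5 1.5] plane: [ 413.1 -355.9   59. ] [ 416.6 -354.5   59. ]
chanL-hi [ 506.9 -305.2   45.4] [2. 2.] plane: [ 507.5 -309.    75. ] [ 506.9 -299.3   75. ]
chanL-lo [ 467.5 -309.6   67.8] [1.2 1.2] plane: [ 467.8 -311.    75. ] [ 468.2 -307.6   75. ]
145 301 330 30 [ 525.4 -342.7   59. ]
165 303 327 25 [ 506.  -344.6   59. ]
180 304 327 24 [ 491.3 -346.9   59. ]
195 303 327 25 [ 476.2 -348.2   59. ]
215 301 329 29 [ 455.7 -350.7   59. ]
240 301 329 29 [ 429.3 -353.9   59. ]
```

Everything agrees: the axis is about 60 mm high, the yaw is 0.119, and the grip spot is about (489,-347) with the TCP at z = 51. Going down into the channel and gripping.

step_arm --deltas '[[[0.066,-0.0305,0.1],[0,0,0.0055],0.14],[[0.066,-0.0305,0.24],[0,0,0.0055],0.14],[[0.066,-0.0305,0.37],[0,0,0.0055],0.14],[[0.066,-0.0305,0.5],[0,0,0.0055],0.14],[[0.066,-0.0305,0.63],[0,0,0.0055],0.14],[[0.066,-0.0305,0.72],[0,0,0.0055],0.14],[[0.066,-0.0305,0.78],[0,0,0.0055],0.14],[[0.066,-0.0305,0.83],[0,0,0.0055],0.14],[[0.066,-0.0305,0.88],[0,0,0.0055],0.14],[[0.066,-0.0305,0.91],[0,0,0.0055],0.14],[[0.066,-0.0305,0.928],[0,0,0.0055],0.14],[[0.066,-0.0305,0.928],[0,0,0.0055],0.14],[[0.066,-0.0305,0.928],[0,0,0.0055],0.14],[[0.066,-0.0305,0.928],[0,0,0.0055],-1],[[0.066,-0.0305,0.928],[0,0,0.0055],-1],[[0.066,-0.0305,0.928],[0,0,0.0055],-1],[[0.066,-0.0305,0.928],[0,0,0.0055],-1],[[0.066,-0.0305,0.928],[0,0,0.0055],-1],[[0.066,-0.0305,0.928],[0,0,0.0055],-1],[[0.066,-0.0305,0.928],[0,0,0.0055],-1]]'

```text
t: 5.28
ee_pos: [488.5, -347.6, 51.9]
orientation: [-3.136, -0.184, -0.0]
ft_force: [-1.2, 3.4, 6.2]
width: 25.4
grasp_force: 30.0
```

Gripped at 25.4 mm and 30 N. I'll lift straight up, then go to a spot where the slot and the V-block can both be seen.

step_arm --deltas '[[[0,0,-0.04],[0,0,0],-1],[[0,0,-0.1],[0,0,0],-1],[[0,0,-0.18],[0,0,0],-1],[[0,0,-0.28],[0,0,0],-1],[[-0.02,-0.08,-0.38],[0,0,0.03],-1],[[-0.04,-0.16,-0.46],[0,0,0.06],-1],[[-0.06,-0.25,-0.54],[0,0,0.093],-1],[[-0.08,-0.34,-0.62],[0,0,0.093],-1],[[-0.098,-0.43,-0.7],[0,0,0.093],-1],[[-0.098,-0.5,-0.77],[0,0,0.093],-1],[[-0.098,-0.541,-0.827],[0,0,0.093],-1],[[-0.098,-0.541,-0.827],[0,0,0.093],-1],[[-0.098,-0.541,-0.827],[0,0,0.093],-1]]'

```text
t: 6.37
ee_pos: [440.3, -190.0, 300.2]
orientation: [3.14, -0.032, 0.003]
ft_force: [-0.2, -1.6, -7.3]
width: 25.5
grasp_force: 30.0
```

```bash
python3 - <<'E'
from workcell import *
from h import *
o=get_obs();print(o["t"],o["ee_pos"],o["width"],o["grasp_force"],o["ft_force"])
d=get_image("wrist");np.savez("w2.npz",**d,ee=o["ee_pos"],ori=o["orientation"]);cv2.imwrite("pics/w2.png",d["pixels"][:,:,::-1])
E
```

```text
6.3667 [ 440.26291411 -189.9781091   300.17474698] 25.450428903548293 29.998660683631897 [-0.23511615 -1.58064715 -7.25400093]
```

View pics/w2.png

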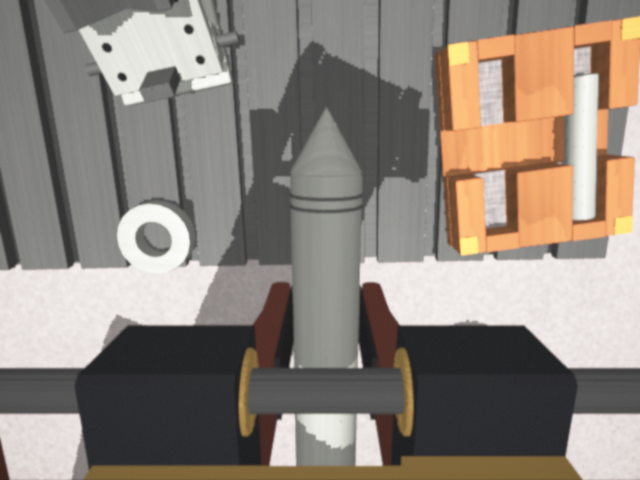

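The view shows the point held straight, with its tip at (326,110). The slots end at the plate edge around columns 245, 310, 372 and 437, row 262. The sine table's low end is at (125,100)–(228,78), with its dark stop at (158,82). I'll get the slot line numerically.

```bash
python3 - <<'E'
from h import *
w=dict(np.load("w2.npz"));t=dict(np.load("top0.npz"))
for d,X,us in((w,(410,440,470,500),None),(t,(420,480,540),None)):
  g=cv2.cvtColor(d["pixels"],cv2.COLOR_RGB2GRAY).astype(np.float32)
  for x in X:
    ys=np.arange(-290,-130,1.);P=np.array([proj(d,(x,y,30)) for y in ys]).astype(np.float32)
    prof=cv2.remap(g,P[:,0][None],P[:,1][None],cv2.INTER_LINEAR)[0]
    print(x,' '.join(str(int(v)) for v in prof[::4]))
# held tip height by wrist ray at y of tool: tip (326,108)
o,r=ray(w,326,108);k=(w["ee"][1]-o[1])/r[1];print("tip dir",o,r)
for z in(280,290,300,308,316):print(z,onz(w,326,108,z).round(1))
for u,v in((125,100),(228,78)):print(onz(w,u,v,50).round(1),onz(w,u,v,65).round(1))
E
```

```text
410 146 143 148 146 148 150 150 153 151 152 149 138 141 152 152 147 122 129 137 140 143 150 151 152 153 151 148 146 145 140 140 138 130 120 88 80 81 79 81 81
440 143 141 145 144 147 148 148 148 148 148 147 133 140 153 111 82 119 130 137 141 140 144 146 147 148 148 145 143 142 139 139 135 127 112 77 79 80 79 81 80
470 79 76 79 77 79 79 80 80 78 79 78 74 80 82 81 79 116 130 139 141 144 147 147 146 148 148 146 148 147 143 137 130 125 112 80 80 81 81 81 81
500 78 77 78 78 79 79 80 78 78 79 79 75 81 83 82 79 79 78 79 80 127 140 143 147 149 149 146 141 135 111 79 78 79 128 104 78 79 79 80 79
420 117 95 99 97 96 100 97 97 98 98 99 92 73 100 99 104 98 97 98 100 98 99 100 102 101 100 98 94 98 101 94 81 101 100 100 99 99 101 102 102
480 94 95 96 94 95 98 96 97 97 97 96 96 62 101 96 101 100 94 96 93 97 97 99 97 97 97 97 83 78 97 95 98 94 96 97 96 98 99 99 97
540 92 95 92 96 94 94 94 96 96 94 93 89 87 98 95 88 96 95 93 93 97 96 95 94 94 94 96 86 95 96 93 86 95 92 94 93 96 95 94 97
tip dir [ 509.99746975 -191.93302839  462.5811107 ] [ 0.05117312 -0.00450987 -0.99867961]
280 [ 519.4 -192.8  280. ]
290 [ 518.8 -192.7  290. ]
300 [ 518.3 -192.7  300. ]
308 [ 517.9 -192.6  308. ]
316 [ 517.5 -192.6  316. ]
[541.9  -9.9  50. ] [540.8 -16.5  65. ]
[ 558.9 -105.6   50. ] [ 557.1 -108.8   65. ]
```

```bash
python3 - <<'E'
from h import *
for nm,xs in(("w2",np.arange(455,500,1.)),("w2",np.arange(560,640,1.)),("top0",np.arange(420,560,1.)),("top0",np.arange(620,800,1.))):
    d=dict(np.load(nm+".npz"));g=cv2.cvtColor(d["pixels"],cv2.COLOR_RGB2GRAY).astype(np.float32)
    for s in(-.03,-.02,-.01,0,.01):
        ys=np.arange(-300,-145,1.)
        prof=np.array([np.median([g[tuple(np.clip(proj(d,(x,y+s*(x-480),30))[::-1].round().astype(int),0,[479,639]))] for x in xs[::3]]) for y in ys])
        rel=prof/cv2.GaussianBlur(prof[:,None],(0,0),8)[:,0]
        i=np.argsort(rel)[:9];print(nm,xs[0],s,rel.min().round(2),[(int(ys[j]),round(float(rel[j]),2)) for j in sorted(i)])
E
```

```text
w2 455.0 -0.03 0.77 [(-292, 0.78), (-291, 0.77), (-290, 0.79), (-289, 0.81), (-150, 0.79), (-149, 0.81), (-148, 0.79), (-147, 0.79), (-146, 0.78)]
w2 455.0 -0.02 0.76 [(-292, 0.78), (-291, 0.77), (-290, 0.79), (-289, 0.81), (-227, 0.81), (-149, 0.78), (-148, 0.78), (-147, 0.77), (-146, 0.76)]
w2 455.0 -0.01 0.77 [(-292, 0.78), (-291, 0.77), (-290, 0.8), (-289, 0.81), (-227, 0.81), (-149, 0.79), (-148, 0.78), (-147, 0.78), (-146, 0.78)]
w2 455.0 0 0.77 [(-292, 0.78), (-291, 0.77), (-290, 0.8), (-289, 0.81), (-227, 0.81), (-149, 0.8), (-148, 0.8), (-147, 0.8), (-146, 0.79)]
w2 455.0 0.01 0.77 [(-292, 0.78), (-291, 0.77), (-290, 0.8), (-289, 0.81), (-150, 0.81), (-149, 0.8), (-148, 0.8), (-147, 0.8), (-146, 0.79)]
w2 560.0 -0.03 0.66 [(-300, 0.66), (-299, 0.75), (-298, 0.84), (-242, 0.9), (-241, 0.7), (-240, 0.76), (-166, 0.74), (-165, 0.74), (-164, 0.76)]
w2 560.0 -0.02 0.68 [(-300, 0.73), (-299, 0.87), (-243, 0.87), (-242, 0.68), (-241, 0.77), (-168, 0.92), (-167, 0.73), (-166, 0.71), (-165, 0.87)]
w2 560.0 -0.01 0.65 [(-300, 0.94), (-244, 0.78), (-243, 0.65), (-242, 0.77), (-181, 0.9
[... 1117 characters left out ...]
(-299, 0.82), (-298, 0.81), (-297, 0.83), (-296, 0.82), (-295, 0.82), (-237, 0.78), (-236, 0.78), (-235, 0.78)]
top0 620.0 -0.02 0.67 [(-300, 0.67), (-299, 0.75), (-298, 0.78), (-239, 0.8), (-238, 0.79), (-237, 0.68), (-176, 0.86), (-175, 0.89), (-174, 0.89)]
top0 620.0 -0.01 0.68 [(-242, 0.95), (-241, 0.84), (-240, 0.7), (-239, 0.68), (-179, 0.96), (-178, 0.86), (-177, 0.89), (-176, 0.91), (-164, 0.95)]
top0 620.0 0 0.69 [(-244, 0.93), (-243, 0.78), (-242, 0.69), (-241, 0.69), (-181, 0.93), (-180, 0.86), (-179, 0.86), (-167, 0.96), (-166, 0.95)]
top0 620.0 0.01 0.69 [(-246, 0.89), (-245, 0.72), (-244, 0.69), (-243, 0.81), (-183, 0.92), (-182, 0.86), (-181, 0.89), (-170, 0.97), (-169, 0.95)]
```

Slot centre is at y ≈ -236.5 with yaw 0. Setting the point down there.

step_arm --deltas '[[[0.03,0.08,0.1],[0,0,-0.0136],-1],[[0.052,0.154,0.22],[0,0,-0.0136],-1],[[0.052,0.154,0.34],[0,0,-0.0136],-1],[[0.052,0.154,0.46],[0,0,-0.0136],-1],[[0.052,0.154,0.58],[0,0,-0.0136],-1],[[0.052,0.154,0.68],[0,0,-0.0136],-1],[[0.052,0.154,0.75],[0,0,-0.0136],-1],[[0.052,0.154,0.8],[0,0,-0.0136],-1],[[0.052,0.154,0.835],[0,0,-0.0136],-1],[[0.052,0.154,0.855],[0,0,-0.0136],-1],[[0.052,0.154,0.867],[0,0,-0.0136],-1],[[0.052,0.154,0.87],[0,0,-0.0136],-1],[[0.052,0.154,0.87],[0,0,-0.0136],-1]]'

```text
t: 7.5
ee_pos: [455.2, -237.0, 38.8]
orientation: [3.141, -0.003, 0.001]
ft_force: [-0.5, -0.7, -5.6]
width: 25.6
grasp_force: 30.0
```

step_arm --deltas '[[[0,0,0.005],[0,0,0],-1],[[0,0,0.01],[0,0,0],-1],[[0,0,0.013],[0,0,0],-1],[[0,0,0.013],[0,0,0],-1]]'

```text
t: 7.83
ee_pos: [455.0, -236.7, 34.9]
orientation: [3.141, -0.002, 0.001]
ft_force: [1.1, -0.2, -5.9]
width: 25.1
grasp_force: 30.0
```

step_arm --deltas '[[[0,0,0.002],[0,0,0],-1],[[0,0,0.004],[0,0,0],-1],[[0,0,0.005],[0,0,0],-1],[[0,0,0.005],[0,0,0],-1]]'

```text
t: 8.17
ee_pos: [455.0, -236.7, 33.7]
orientation: [3.141, -0.002, 0.001]
ft_force: [-2.9, 0.8, 4.9]
width: 25.1
grasp_force: 30.0
```

It has touched down. I'll let go, rise, and go look at the V-block.

step_arm --deltas '[[[0,0,0],[0,0,0],-0.3],[[0,0,0],[0,0,0],-0.1],[[0,0,0],[0,0,0],0.14],[[0,0,0],[0,0,0],0.14],[[0,0,0],[0,0,0],0.14],[[0,0,0],[0,0,0],0.14],[[0,0,-0.03],[0,0,0],0.14],[[0,0,-0.1],[0,0,0],0.14],[[0,0,-0.2],[0,0,0],0.14],[[0,0,-0.33],[0,0,0],0.14],[[0.03,-0.06,-0.45],[0,0,0],0.14],[[0.08,-0.15,-0.55],[0,0,0],0.14],[[0.12,-0.25,-0.63],[0,0,0],0.14],[[0.17,-0.35,-0.72],[0,0,0],0.14],[[0.21,-0.44,-0.8],[0,0,0],0.14],[[0.25,-0.52,-0.88],[0,0,0],0.14],[[0.283,-0.587,-0.96],[0,0,0],0.14],[[0.283,-0.587,-0.98],[0,0,0],0.14],[[0.283,-0.587,-0.98],[0,0,0],0.14]]'

```text
t: 9.75
ee_pos: [541.0, -60.1, 329.5]
orientation: [3.141, 0.001, 0.006]
ft_force: [-0.3, 0.0, 0.1]
width: 49.6
grasp_force: 0.0
```

```bash
python3 - <<'E'
from workcell import *
from h import *
o=get_obs();print(o["t"],o["ee_pos"],o["width"],o["qpos"])
d=get_image("wrist");np.savez("w3.npz",**d,ee=o["ee_pos"],ori=o["orientation"])
t=get_image("top");np.savez("top1.npz",**t)
a=d["pixels"];b=cv2.resize(t["pixels"][160:310,240:390],(480,480),interpolation=cv2.INTER_CUBIC)
cv2.imwrite("pics/w3.png",a[:,:,::-1])
s=get_image("scene");np.savez("scene1.npz",**s)
E
```

```text
9.75 [540.9689401  -60.06455965 329.46065534] 49.63199776395453 [-1.32279686e-01  1.91156632e-01  1.69973653e+00 -3.03669771e-04
  1.24651504e+00  1.43783843e+00]
```

View pics/w3.png

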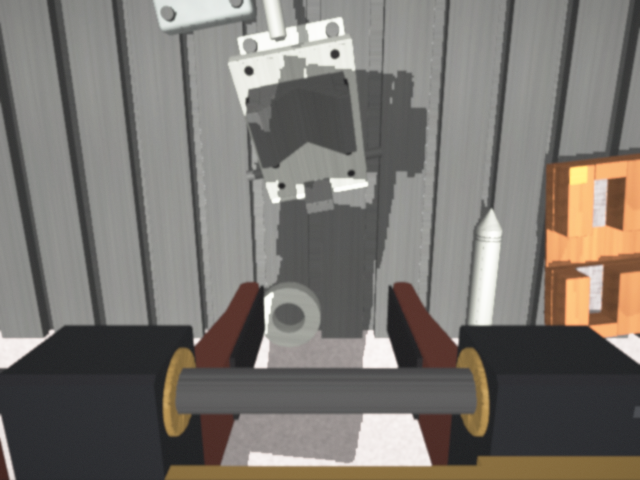

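The wrist view shows the sine table with sloping-plate corners around (229,62), (353,38), (367,182) and (262,187), and the stop at (318,195). The V-block is in shadow at (300,110). The point is lying in its slot, tip at (489,209). I need an enlarged, contrast-raised crop.

```bash
python3 - <<'E'
from h import *
w=dict(np.load("w3.npz"));t=dict(np.load("top1.npz"));s=dict(np.load("scene1.npz"))
f=lambda im,x0,x1,y0,y1,W,H:cv2.resize((255*(im[y0:y1,x0:x1]/255.)**.55).astype(np.uint8),(W,H),interpolation=cv2.INTER_CUBIC)
a=f(w["pixels"],220,380,20,220,480,600);b=f(t["pixels"],265,329,165,248,320,415)
b=cv2.copyMakeBorder(b,0,185,0,0,0);cv2.imwrite("pics/c3.png",np.hstack([a,b])[:,:,::-1])
E
```

```text
(no output)
```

View pics/c3.png

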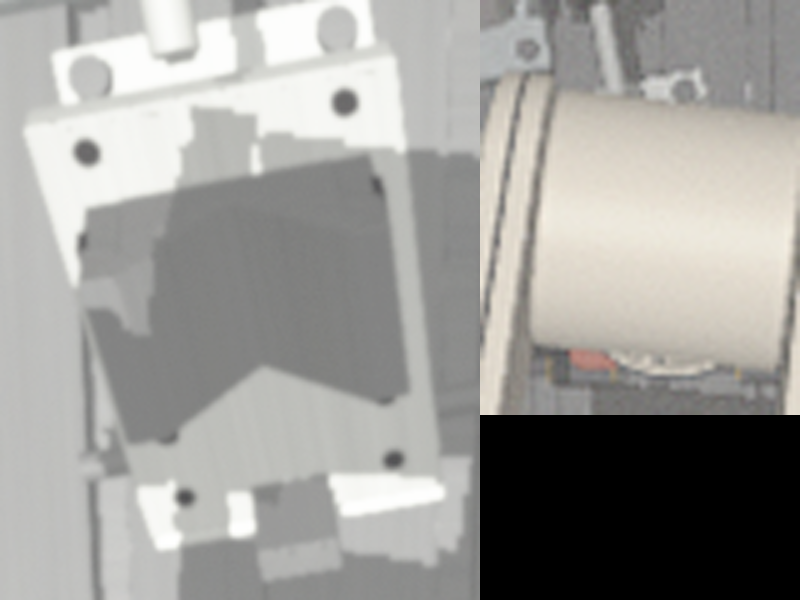

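The crop is origin (220,20) at scale 3. The V-block's uphill top edge runs (88,207)–(372,153), and the downhill groove lips are at (178,433) and (382,400) with the groove apex at (265,367). The stop's uphill top edge runs (255,492)–(330,478). I'll take a second wrist place for two-view measuring.

step_arm --deltas '[[[0.03,0.1,0],[0,0,0],0.14],[[0.06,0.2,0],[0,0,0],0.14],[[0.09,0.3,0],[0,0,0],0.14],[[0.097,0.367,0],[0,0,0],0.14],[[0.097,0.367,0],[0,0,0],0.14],[[0.097,0.367,0],[0,0,0],0.14]]'

```text
t: 10.4
ee_pos: [567.5, -172.3, 325.2]
orientation: [-3.14, 0.008, 0.005]
ft_force: [0.4, 0.5, -0.5]
width: 49.8
grasp_force: 0.0
```

```bash
python3 - <<'E'
from workcell import *
from h import *
o=get_obs();print(o["t"],o["ee_pos"])
w=get_image("wrist");np.savez("w4.npz",**w,ee=o["ee_pos"],ori=o["orientation"])
p=proj(w,(590,-50,90)).astype(int);print(p)
x0,y0=p[0]-80,max(p[1]-110,0);print(x0,y0)
f=lambda im,x0,x1,y0,y1,W,H:cv2.resize((255*(im[y0:y1,x0:x1]/255.)**.55).astype(np.uint8),(W,H),interpolation=cv2.INTER_CUBIC)
a=f(w["pixels"],x0,x0+160,y0,y0+200,480,600);b=f(w["pixels"],320,640,100,480,320,380);b=cv2.copyMakeBorder(b,0,220,0,0,0)
cv2.imwrite("pics/c4.png",np.hstack([a,b])[:,:,::-1])
E
```

```text
10.4 [ 567.51518756 -172.28485236  325.17551864]
[192 183]
112 73
```

View pics/c4.png

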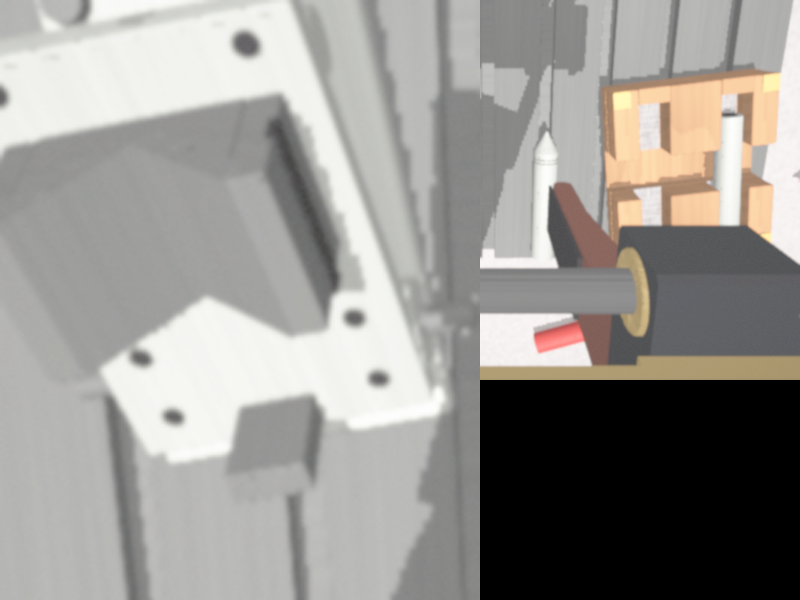

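The second crop is origin (112,73) at scale 3. It shows the groove apex at (207,298), the right lip at (292,336), the block's uphill base edge (5,150)–(280,95) and holes at (246,44), (378,378) and (173,416). The stop's uphill top edge runs (240,408)–(315,395). On the right of the picture, the point lies straight in its slot, tip at about image (387,230). Triangulating.

```bash
python3 - <<'E'
from h import *
a=dict(np.load("w3.npz"));b=dict(np.load("w4.npz"))
A=lambda p:(220+p[0]/3-.33,20+p[1]/3-.33);B=lambda p:(112+p[0]/3-.33,73+p[1]/3-.33)
L={"apex":((265,367),(207,298),(52,0,15.5)),"lipR":((382,402),(292,336),(52,-29.5,45)),"corR":((410,398),(327,325),(52,-40,45)),
"baseR":((372,153),(280,95),(102,-40,0)),"baseL":((88,207),(5,150),(102,40,0)),"hUR":((344,102),(246,44),None),"hUL":((87,152),(0,98),None),"hLR":((393,460),(378,378),None),"hLL":((185,497),(173,416),None),
"stL":((255,492),(240,408),(0,13,36)),"stR":((330,478),(315,395),(0,-13,36))}
P={}
for k,(p,q,m) in L.items():
    P[k],e=tri(a,A(p),b,B(q));print(k,P[k].round(1),np.round(e[0],1))
y=(P["hUL"]-P["hUR"]+P["hLL"]-P["hLR"]);print("yaw from holes y",np.arctan2(-y[0],y[1]))
x=(P["hUL"]+P["hUR"]-P["hLL"]-P["hLR"]);print("x dir",np.arctan2(x[1],x[0]),"slope",np.degrees(np.arctan2(x[2],np.hypot(x[0],x[1]))))
K=[k for k in L if L[k][2]];m=np.array([L[k][2] for k in K],float);w=np.array([P[k] for k in K])
mc,wc=m.mean(0),w.mean(0);Q,rs=R.align_vectors(w-wc,m-mc);M=Q.as_matrix();print(M.round(3),"origin",(wc-M@mc).round(1));print(dict(zip(K,((w-wc)@M+mc-m).round(1).tolist())))
# constrained: 30deg slope, yaw only
from scipy.optimize import least_squares
F=lambda v:R.from_euler("ZY",[v[0],-np.pi/6]).apply(m)+v[1:]
r=least_squares(lambda v:(F(v)-w).ravel(),[.17,550,-55,60],loss="soft_l1");print("fit",r.x.round(3));Z=R.from_euler("ZY",[r.x[0],-np.pi/6])
print({k:Z.inv().apply(P[k]-r.x[1:]).round(1).tolist() for k in P});np.save("vb.npy",r.x)
# point on plate (axis z=41)
tw=proj(a,(0,0,0));print("tip",tri(a,(489,208),b,(386.5,228)), onz(a,489,208,41),onz(b,386.5,228,41))
E
```

```text
apex [602.6 -46.  107.9] 0.0
lipR [594.6 -78.6 138.5] 0.6
corR [596.  -86.5 130.8] 1.3
baseR [658.5 -76.  123.6] 0.3
baseL [644.8   1.2 121.6] 0.4
hUR [671.2 -68.3 124.7] 0.1
hUL [658.6   0.7 121.7] 0.7
hLR [572.2 -86.2  66.6] 0.2
hLL [560.1 -17.7  67.8] 0.1
stL [562.5 -40.8  69.4] 0.6
stR [566.7 -65.4  68.2] 0.4
yaw from holes y 0.17756075019879974
x dir 0.18179091324427235 slope 29.138827441565777
[[ 0.643 -0.149 -0.751]
 [ 0.183  0.982 -0.038]
 [ 0.743 -0.113  0.659]] origin [588.1 -54.7  52.5]
{'apex': [0.1, 0.1, 9.8], 'lipR': [11.7, -4.6, 7.8], 'corR': [5.4, -1.2, 2.0], 'baseR': [-7.7, 0.6, -5.2], 'baseL': [-3.9, -1.4, 0.8], 'stL': [-1.4, 2.6, -6.1], 'stR': [-4.1, 3.9, -9.1]}
fit [ 1.58000e-01  5.67176e+02 -5.11430e+01  6.83630e+01]
{'apex': [50.7, -0.5, 16.3], 'lipR': [54.7, -31.4, 49.3], 'corR': [51.0, -39.5, 42.6], 'baseR': [102.3, -38.9, 4.7], 'baseL': [100.2, 39.4, 3.6], 'hUR': [114.8, -33.4, -1.2], 'hUL': [111.9, 36.8, -3.1], 'hLR': [-1.4, -35.4, -1.2], 'hLL': [-1.7, 34.1, 0.4], 'stL': [-2.1, 11.0, 2.4], 'stR': [-2.5, -14.0, 1.2]}
tip (array([ 531.95597837, -240.29015504,   29.17307494]), [np.float64(1.2403099765010317), np.float64(1.240309976501083)]) [ 532.7667397 -236.0818962   41.       ] [ 535.90452948 -238.25870743   41.        ]
```

The stop edge I used is the foot of its uphill face (z ≈ 0), so I'll refit with that corrected.

```bash
python3 - <<'E'
from h import *
from scipy.optimize import least_squares
a=dict(np.load("w3.npz"));b=dict(np.load("w4.npz"))
A=lambda p:(220+p[0]/3-.33,20+p[1]/3-.33);B=lambda p:(112+p[0]/3-.33,73+p[1]/3-.33)
L={"apex":((265,367),(207,298),(52,0,15.5)),"lipR":((382,402),(292,336),(52,-29.5,45)),"corR":((410,398),(327,325),(52,-40,45)),
"baseR":((372,153),(280,95),(102,-40,0)),"baseL":((88,207),(5,150),(102,40,0)),"hUR":((344,102),(246,44),None),"hUL":((87,152),(0,98),None),"hLR":((393,460),(378,378),None),"hLL":((185,497),(173,416),None),
"stL":((255,492),(240,408),(0,13,0)),"stR":((330,478),(315,395),(0,-13,0)),"stTL":((260,553),(228,470),(0,13,36)),"stTR":((341,542),(308,458),(0,-13,36))}
P={k:tri(a,A(p),b,B(q))[0] for k,(p,q,_) in L.items()}
K=[k for k in L if L[k][2]];m=np.array([L[k][2] for k in K],float);w=np.array([P[k] for k in K])
F=lambda v:R.from_euler("ZY",[v[0],-np.pi/6]).apply(m)+v[1:]
r=least_squares(lambda v:(F(v)-w).ravel(),[.17,550,-55,60],loss="soft_l1");v=r.x;print("fit",v.round(3));Z=R.from_euler("ZY",[v[0],-np.pi/6])
print({k:Z.inv().apply(P[k]-v[1:]).round(1).tolist() for k in P})
v[0]=.175; v[1:]+=0;np.save("vb.npy",v)
for x,y,z in((0,0,34),(77,0,34),(150,0,34)):print((x,y,z),(R.from_euler("ZY",[v[0],-np.pi/6]).apply((x,y,z))+v[1:]).round(1))
g=cv2.cvtColor(b["pixels"],cv2.COLOR_RGB2GRAY)
for d,n in((b,"b"),(a,"a")):
  for x in(440,455,470,485,500):
    q=proj(d,(x,-237,41));row=int(round(q[1]));
    if row>325:continue
    r_=d["pixels"][row,int(q[0])-30:int(q[0])+30].mean(1);u=np.where(r_>r_.min()+.6*(r_.max()-r_.min()))[0]+int(q[0])-30
    print(n,x,row,u.min(),u.max(),len(u),onz(d,u.mean(),row,41).round(1))
E
```

```text
fit [ 1.82000e-01  5.65597e+02 -5.28670e+01  6.85960e+01]
{'apex': [52.2, 0.0, 15.2], 'lipR': [55.6, -30.5, 48.6], 'corR': [51.7, -38.6, 42.0], 'baseR': [103.0, -39.5, 4.0], 'baseL': [102.4, 38.8, 2.0], 'hUR': [115.6, -34.3, -1.9], 'hUL': [114.2, 35.9, -4.6], 'hLR': [-0.6, -34.0, -2.0], 'hLL': [0.5, 35.6, -1.1], 'stL': [-0.4, 12.5, 1.2], 'stR': [-1.3, -12.6, 0.2], 'stTL': [-1.9, 13.0, 30.4], 'stTR': [-3.2, -12.6, 30.5]}
(0, 0, 34) [548.9 -55.8  98. ]
(77, 0, 34) [614.5 -44.2 136.5]
(150, 0, 34) [676.8 -33.2 173. ]
b 440 311 374 387 14 [ 439.9 -234.5   41. ]
b 455 299 374 387 14 [ 454.5 -234.1   41. ]
b 470 286 375 388 14 [ 469.9 -234.8   41. ]
b 485 273 377 395 19 [ 485.1 -239.3   41. ]
b 500 260 380 394 15 [ 500.1 -239.9   41. ]
a 440 290 475 494 20 [ 439.7 -240.    41. ]
a 455 277 477 496 20 [ 455.1 -240.8   41. ]
a 470 264 478 497 20 [ 470.2 -240.5   41. ]
a 485 251 479 499 21 [ 485.1 -240.7   41. ]
a 500 238 482 500 19 [ 499.8 -241.5   41. ]
```

The fit is good, with residuals mostly 1–3 mm: yaw 0.18 and origin (565.6,-52.9,68.6). The point's tail is near x = 382, y = -237, so I'll take the new hold at x ≈ 415. Computing the move.

```bash
python3 - <<'E'
from workcell import *
from h import *
np.save("vb.npy",[.18,565.6,-52.9,68.6])
o=get_obs()
for p in((415,-237,110),(415,-237,33.7)):print(tool(o,p,down(-np.pi/2)))
E
```

```text
(array([-0.506 ,  0.2217,  0.7196]), array([-0.0008,  0.0019, -0.0025]))
(array([-0.5052,  0.222 ,  0.974 ]), array([-0.0008,  0.0019, -0.0025]))
```

step_arm --deltas '[[[-0.1,0.05,0.06],[0,0.002,-0.002],0.14],[[-0.2,0.1,0.12],[0,0.002,-0.002],0.14],[[-0.3,0.15,0.2],[0,0.002,-0.002],0.14],[[-0.4,0.2,0.28],[0,0.002,-0.002],0.14],[[-0.48,0.222,0.36],[0,0.002,-0.002],0.14],[[-0.505,0.222,0.48],[0,0.002,-0.002],0.14],[[-0.505,0.222,0.6],[0,0.002,-0.002],0.14],[[-0.505,0.222,0.7],[0,0.002,-0.002],0.14],[[-0.505,0.222,0.78],[0,0.002,-0.002],0.14],[[-0.505,0.222,0.85],[0,0.002,-0.002],0.14],[[-0.505,0.222,0.9],[0,0.002,-0.002],0.14],[[-0.505,0.222,0.94],[0,0.002,-0.002],0.14],[[-0.505,0.222,0.96],[0,0.002,-0.002],0.14],[[-0.505,0.222,0.973],[0,0.002,-0.002],0.14],[[-0.505,0.222,0.973],[0,0.002,-0.002],0.14],[[-0.505,0.222,0.973],[0,0.002,-0.002],0.14]]'

```text
t: 11.78
ee_pos: [417.6, -237.0, 35.6]
orientation: [3.141, 0.003, 0.005]
ft_force: [0.3, 0.6, 0.4]
width: 49.8
grasp_force: 0.0
```

step_arm --deltas '[[[0,0,0],[0,0,0],-1],[[0,0,0],[0,0,0],-1],[[0,0,0],[0,0,0],-1],[[0,0,0],[0,0,0],-1],[[0,0,0],[0,0,0],-1],[[0,0,0],[0,0,0],-1],[[0,0,0],[0,0,0],-1]]'

```text
t: 12.37
ee_pos: [417.5, -236.9, 35.5]
orientation: [-3.141, -0.002, -0.005]
ft_force: [0.1, 4.5, 6.8]
width: 25.2
grasp_force: 30.0
```

The grip ended about 2 mm high. I'll reopen, drop a little and regrip.

step_arm --deltas '[[[0,0,0],[0,0,0],-0.2],[[0,0,0],[0,0,0],0.1],[[0,0,0],[0,0,0],0.1],[[-0.004,0,0.004],[0,0,0],0.1],[[-0.004,0,0.007],[0,0,0],0.1],[[-0.004,0,0.007],[0,0,0],0.1],[[-0.004,0,0.007],[0,0,0],-1],[[-0.004,0,0.007],[0,0,0],-1],[[-0.004,0,0.007],[0,0,0],-1],[[-0.004,0,0.007],[0,0,0],-1],[[-0.004,0,0.007],[0,0,0],-1],[[-0.004,0,0.007],[0,0,0],-1],[[-0.004,0,0.007],[0,0,0],-1]]'

```text
t: 13.45
ee_pos: [416.1, -236.9, 33.1]
orientation: [-3.141, -0.002, -0.005]
ft_force: [0.8, 4.9, 2.1]
width: 25.3
grasp_force: 30.0
```

step_arm --deltas '[[[0,0,-0.02],[0,0,0],-1],[[0,0,-0.05],[0,0,0],-1],[[0,0,-0.1],[0,0,0],-1],[[0,0,-0.16],[0,0,0],-1],[[0,0,-0.24],[0,0,0],-1],[[0,0,-0.34],[0,0,0],-1],[[0,0,-0.44],[0,0,0],-1],[[0,0,-0.5],[0,0,0],-1],[[0,0,-0.5],[0,0,0],-1],[[0,0,-0.5],[0,0,0],-1]]'

```text
t: 14.28
ee_pos: [415.6, -237.4, 183.7]
orientation: [3.14, 0.002, 0.007]
ft_force: [0.0, -0.4, -6.4]
width: 25.4
grasp_force: 30.0
```

```bash
python3 - <<'E'
from workcell import *
from h import *
o=get_obs();print(o["t"],o["ee_pos"],o["orientation"],o["width"],o["moment"])
w=get_image("wrist");np.savez("w5.npz",**w,ee=o["ee_pos"],ori=o["orientation"])
s=get_image("scene");np.savez("scene5.npz",**s)
e=o["ee_pos"]
p=proj(s,e+[60,0,0]).astype(int);print(p)
b=s["pixels"][max(p[1]-80,0):p[1]+80,max(p[0]-80,0):p[0]+80];b=cv2.resize(b,None,fx=2.5,fy=2.5,interpolation=cv2.INTER_CUBIC)[:400,:400]
c=cv2.resize(w["pixels"],(400,300));im=np.zeros((400,800,3),np.uint8);im[:b.shape[0],:b.shape[1]]=b;im[:300,400:]=c
cv2.imwrite("pics/c5.png",im[:,:,::-1])
for L in(0,-.1,-.2,-.3,.05):
    print(L,proj(w,e+np.array([117*np.cos(L),0,7+117*np.sin(L)])).round(1))
E
```

```text
14.2833 [ 415.6106866  -237.35647571  183.73869599] [3.14037152e+00 2.35574573e-03 6.92316643e-03] 25.427110365618386 [0.00322769 0.43380735 0.03420053]
[298 196]
0 [323.2 -18.9]
-0.1 [323.3  -5.6]
-0.2 [323.4   9.1]
-0.3 [323.4  24.8]
0.05 [323.1 -24.9]
```

View pics/c5.png

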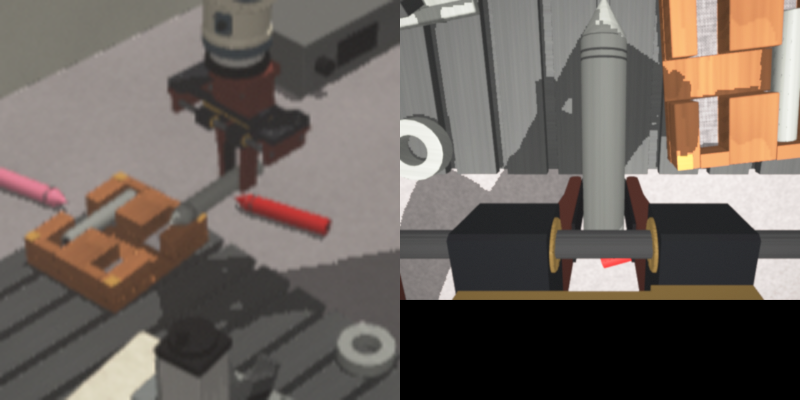

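The point is held near its tail with a slight nose droop. The tip is at wrist (328,-1) and scene (287,203). I'll quantify the droop and plan the poses.

```bash
python3 - <<'E'
from workcell import *
from h import *
w=dict(np.load("w5.npz"));s=dict(np.load("scene5.npz"));e=w["ee"]
p,er=tri(w,(327.5,-1),s,(286.6,202.4));print("tip",p.round(1),np.round(er,1),"rel",(p-e).round(1),"expected z +7.6")
for L in(0,-.05,-.1,-.15,-.2):
    ax=np.array([np.cos(L),0,np.sin(L)]);print(L,"tip",proj(w,e+[0,0,7.6]+115.5*ax).round(1),"conebase edges row",proj(w,e+[0,0,7.6]+93*ax+[0,13,0]).round(1),proj(w,e+[0,0,7.6]+93*ax-[0,13,0]).round(1))
g=cv2.cvtColor(w["pixels"],cv2.COLOR_RGB2GRAY)
for r in range(4,100,8):print(r,g[r,280:380:4].tolist())
v=np.load("vb.npy");Z=R.from_euler("ZY",[v[0],-np.pi/6]);M=Z.as_matrix()
Rt=R.from_matrix(np.c_[M[:,0],-M[:,1],-M[:,2]]);o=get_obs()
pos=lambda x,z:Z.apply((x,0,z))+v[1:]
for nm,P in(("high",pos(33.5,34-7.6+110)),("pre",pos(38,34-7.6+25)),("fin",pos(33.5,34-7.6))):print(nm,P.round(1),*tool(o,P,Rt))
E
```

```text
tip [ 526.6 -237.8  190.2] [1.4 1.4] rel [111.   -0.4   6.5] expected z +7.6
0 tip [323.2 -14.4] conebase edges row [284.6  60.3] [361.8  60.4]
-0.05 tip [323.2  -8.2] conebase edges row [285.8  62.9] [360.6  63. ]
-0.1 tip [323.3  -1.6] conebase edges row [287.  66.] [359.5  66.1]
-0.15 tip [323.3   5.5] conebase edges row [288.1  69.6] [358.5  69.7]
-0.2 tip [323.4  12.8] conebase edges row [289.1  73.6] [357.5  73.7]
4 [138, 135, 136, 136, 137, 136, 140, 140, 132, 125, 175, 215, 215, 165, 123, 137, 138, 139, 136, 137, 138, 137, 136, 134, 135]
12 [138, 137, 137, 135, 137, 137, 141, 139, 134, 170, 207, 216, 215, 197, 155, 136, 138, 139, 136, 137, 138, 139, 136, 136, 135]
20 [139, 136, 140, 137, 138, 139, 141, 140, 127, 137, 204, 220, 220, 217, 194, 159, 139, 139, 137, 137, 138, 139, 138, 138, 136]
28 [139, 138, 141, 138, 138, 140, 141, 128, 136, 141, 216, 223, 221, 220, 206, 190, 152, 140, 138, 140, 140, 142, 141, 137, 136]
36 [140, 140, 142, 139, 140, 139, 129, 134, 164, 215, 145, 163, 214, 211, 208, 197, 191, 154, 138, 139, 140, 142, 140, 140, 139]
44 [143, 141, 142, 140, 130, 126
[... 360 characters left out ...]
42, 84, 85, 116, 126, 133, 138, 139, 143, 147, 147, 153, 152, 151, 149, 148, 143, 139, 137, 130, 118, 137, 139, 144, 141]
76 [90, 77, 84, 117, 123, 119, 111, 100, 94, 90, 90, 92, 91, 92, 94, 95, 106, 113, 126, 127, 118, 81, 77, 79, 107]
84 [78, 78, 75, 108, 127, 134, 139, 141, 143, 146, 148, 152, 153, 152, 152, 149, 143, 141, 137, 127, 98, 78, 77, 80, 77]
92 [80, 79, 81, 81, 74, 83, 97, 103, 114, 121, 127, 130, 131, 124, 122, 122, 104, 91, 82, 76, 86, 80, 77, 80, 79]
high [527.  -59.9 203.5] [ 0.3763 -0.5884 -0.0713] [ 0.0304  0.3476 -0.1165]
pre [572.7 -51.6 132.1] [ 0.5283 -0.6156  0.1667] [ 0.0304  0.3476 -0.1165]
fin [581.2 -50.1 108.2] [ 0.5565 -0.6206  0.2464] [ 0.0304  0.3476 -0.1165]
```

Droop is small (≤0.1 rad), and the tail is about 34.5 mm behind the grip. The nose has to go in low from the downhill side to stay clear of the pickup. First I'll turn the tool to the V-block's frame in place, gently.

step_arm --deltas '[[[0,0,0],[0.003,0.03,-0.01],-1],[[0,0,0],[0.006,0.07,-0.023],-1],[[0,0,0],[0.01,0.11,-0.037],-1],[[0,0,0],[0.014,0.16,-0.054],-1],[[0,0,0],[0.018,0.21,-0.07],-1],[[0,0,0],[0.022,0.26,-0.087],-1],[[0,0,0],[0.026,0.3,-0.1],-1],[[0,0,0],[0.029,0.33,-0.111],-1],[[0,0,0],[0.03,0.348,-0.1165],-1],[[0,0,0],[0.03,0.348,-0.1165],-1],[[0,0,0],[0.03,0.348,-0.1165],-1]]'

```text
t: 15.3
ee_pos: [414.4, -236.8, 181.4]
orientation: [-2.979, -0.267, -0.797]
ft_force: [-0.6, 0.1, -5.8]
width: 25.2
grasp_force: 30.0
```

```bash
cat >> h.py <<'E'
def vbinfo(o):
    v=np.load("vb.npy");Z=R.from_euler("ZY",[v[0],-np.pi/6]);M=Z.as_matrix()
    Rt=R.from_matrix(np.c_[M[:,0],-M[:,1],-M[:,2]])
    print("t",o["t"],"TCP in vb",Z.inv().apply(o["ee_pos"]-v[1:]).round(1),"rot err",(R.from_rotvec(o["orientation"]).inv()*Rt).as_rotvec().round(4),"F vb",Z.inv().apply(o["ft_force"]).round(1),"w",round(o["width"],1))
    for x,z in((-30,86),(-30,52),(39.5,52),(39.5,30)):print((x,z),tool(o,Z.apply((x,0,z))+v[1:])[0])
E
python3 - <<'E'
from workcell import *
from h import *
o=get_obs();vbinfo(o);print(o["qpos"].round(2))
E
```

```text
t 15.3 TCP in vb [-100.9 -153.9  188.5] rot err [ 0.0003  0.0008 -0.0014] F vb [-3.4  0.3 -4.7] w 25.2
(-30, 86) [ 0.236  -0.5133  0.3413]
(-30, 52) [ 0.2361 -0.5133  0.4546]
(39.5, 52) [ 0.4678 -0.5137  0.4544]
(39.5, 30) [ 0.4679 -0.5137  0.5278]
[-0.82  0.2   2.22  0.85  0.59 -0.12]
```

step_arm --deltas '[[[0.01,-0.03,0.01],[0,0,0],-1],[[0.03,-0.08,0.03],[0,0,0],-1],[[0.05,-0.14,0.06],[0,0,0],-1],[[0.08,-0.21,0.1],[0,0,0],-1],[[0.12,-0.29,0.15],[0,0,0],-1],[[0.15,-0.36,0.2],[0,0,0],-1],[[0.18,-0.42,0.25],[0,0,0],-1],[[0.21,-0.47,0.29],[0,0,0],-1],[[0.225,-0.5,0.32],[0,0,0],-1],[[0.236,-0.513,0.341],[0,0,0],-1],[[0.236,-0.513,0.341],[0,0,0],-1],[[0.236,-0.513,0.341],[0,0,0],-1]]'

```text
t: 16.3
ee_pos: [498.9, -64.5, 129.5]
orientation: [-2.978, -0.272, -0.801]
ft_force: [-0.5, 0.4, -6.5]
width: 25.3
grasp_force: 30.0
```

```bash
python3 - <<'E'
from workcell import *
from h import *
o=get_obs();vbinfo(o)
w=get_image("wrist");np.savez("w6.npz",**w,ee=o["ee_pos"],ori=o["orientation"])
t=get_image("top");np.savez("top6.npz",**t);s=get_image("scene");np.savez("scene6.npz",**s)
a=cv2.resize(w["pixels"],(560,420))
p=proj(s,o["ee_pos"]+[80,0,40]).astype(int);print("scene crop at",p)
b=cv2.resize(s["pixels"][p[1]-50:p[1]+50,p[0]-60:p[0]+60],(240,200))
im=np.zeros((420,800,3),np.uint8);im[:,:560]=a;im[:200,560:]=b;cv2.imwrite("pics/c6.png",im[:,:,::-1])
E
```

```text
t 16.3 TCP in vb [-28.2   0.5  86.6] rot err [ 0.0008 -0.0017  0.0025] F vb [-3.7  0.5 -5.4] w 25.3
(-30, 86) [-0.0061  0.0016  0.0019]
(-30, 52) [-0.0063  0.0016  0.1153]
(39.5, 52) [0.2253 0.0021 0.1157]
(39.5, 30) [0.2252 0.0021 0.189 ]
scene crop at [314 244]
```

View pics/c6.png

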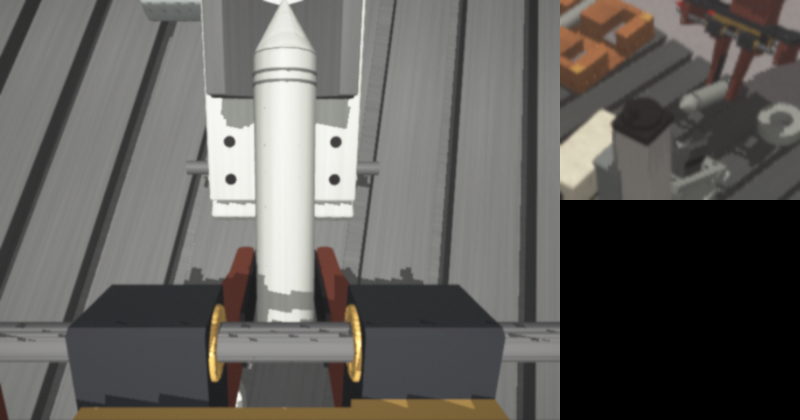

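The wrist view shows the point centred over the table. The hole pairs centre at column 282, the point is at about 285 (roughly 1 mm to the right), and the two are parallel. The approach is clear. That was the tenth picture, so the rest is done by numbers. Going down to the low offset, then uphill under the stylus.

step_arm --deltas '[[[0,-0.004,0.03],[0,0,0],-1],[[0,-0.004,0.07],[0,0,0],-1],[[0,-0.004,0.1],[0,0,0],-1],[[0,-0.004,0.115],[0,0,0],-1],[[0,-0.004,0.115],[0,0,0],-1],[[0.01,-0.004,0.115],[0,0,0],-1],[[0.03,-0.004,0.115],[0,0,0],-1],[[0.06,-0.004,0.115],[0,0,0],-1],[[0.09,-0.004,0.115],[0,0,0],-1],[[0.12,-0.004,0.115],[0,0,0],-1],[[0.15,-0.004,0.115],[0,0,0],-1],[[0.18,-0.004,0.115],[0,0,0],-1],[[0.2,-0.004,0.115],[0,0,0],-1],[[0.215,-0.004,0.115],[0,0,0],-1],[[0.225,-0.004,0.115],[0,0,0],-1],[[0.225,-0.004,0.115],[0,0,0],-1],[[0.225,-0.004,0.115],[0,0,0],-1]]'

```text
t: 17.87
ee_pos: [572.9, -51.3, 134.3]
orientation: [-2.979, -0.269, -0.803]
ft_force: [-0.8, -0.6, -6.0]
width: 25.2
grasp_force: 30.0
```

```bash
python3 - <<'E'
from workcell import *
from h import *
vbinfo(get_obs())
E
```

```text
t 17.8667 TCP in vb [39.3  0.2 53.1] rot err [ 0.0021 -0.0028  0.0006] F vb [-3.7 -0.5 -4.8] w 25.2
(-30, 86) [-0.2307  0.0009 -0.1102]
(-30, 52) [-0.231   0.0007  0.0031]
(39.5, 52) [0.0007 0.0008 0.0038]
(39.5, 30) [0.0005 0.0007 0.0771]
```

Lowering square to the slope, watching the force.

step_arm --deltas '[[[0,0,0.01],[0,0,0],-1],[[0,0,0.025],[0,0,0],-1],[[0,0,0.04],[0,0,0],-1],[[0,0,0.05],[0,0,0],-1],[[0,0,0.057],[0,0,0],-1],[[0,0,0.06],[0,0,0],-1],[[0,0,0.06],[0,0,0],-1]]'

```text
t: 18.45
ee_pos: [582.0, -49.5, 118.0]
orientation: [-2.979, -0.269, -0.802]
ft_force: [-0.1, 0.8, -6.4]
width: 25.3
grasp_force: 30.0
```

step_arm --deltas '[[[0,0,0.003],[0,0,0],-1],[[0,0,0.006],[0,0,0],-1],[[0,0,0.009],[0,0,0],-1],[[0,0,0.01],[0,0,0],-1],[[0,0,0.01],[0,0,0],-1]]'

```text
t: 18.87
ee_pos: [583.6, -49.1, 115.8]
orientation: [-2.979, -0.27, -0.803]
ft_force: [-0.6, 0.2, -4.5]
width: 25.7
grasp_force: 30.0
```

```bash
python3 - <<'E'
from workcell import *
from h import *
o=get_obs();vbinfo(o);print(o["moment"])
E
```

```text
t 18.8667 TCP in vb [39.5  0.5 31.7] rot err [ 0.0019 -0.0027  0.001 ] F vb [-2.7  0.4 -3.6] w 25.7
(-30, 86) [-0.2312  0.0018 -0.1817]
(-30, 52) [-0.2315  0.0016 -0.0683]
(39.5, 52) [ 0.0001  0.0018 -0.0677]
(39.5, 30) [-0.0001  0.0017  0.0056]
[-0.04295861  0.93205464  0.069033  ]
```

step_arm --deltas '[[[0,0,0.002],[0,0,0],-1],[[0,0,0.004],[0,0,0],-1],[[0,0,0.005],[0,0,0],-1],[[0,0,0.005],[0,0,0],-1]]'

```text
t: 19.2
ee_pos: [584.2, -48.9, 114.4]
orientation: [-2.979, -0.27, -0.802]
ft_force: [-2.5, 0.7, -2.0]
width: 25.3
grasp_force: 30.0
```

step_arm --deltas '[[[0,0,0.002],[0,0,0],-1],[[0,0,0.004],[0,0,0],-1],[[0,0,0.005],[0,0,0],-1],[[0,0,0.005],[0,0,0],-1]]'

```text
t: 19.53
ee_pos: [584.9, -48.7, 113.1]
orientation: [-2.979, -0.27, -0.802]
ft_force: [-4.6, 1.1, -0.2]
width: 25.1
grasp_force: 30.0
```

```bash
python3 - <<'E'
from workcell import *
from h import *
o=get_obs();vbinfo(o);print(o["moment"])
E
```

```text
t 19.5333 TCP in vb [39.3  0.7 28.7] rot err [ 0.0015 -0.0024  0.0012] F vb [-3.9  2.   2. ] w 25.1
(-30, 86) [-0.2306  0.0024 -0.1916]
(-30, 52) [-0.2309  0.0022 -0.0783]
(39.5, 52) [ 0.0008  0.0025 -0.0777]
(39.5, 30) [ 0.0006  0.0023 -0.0044]
[0.10549844 0.92273716 0.27033373]
```

step_arm --deltas '[[[0,-0.002,0.002],[0,0,0],-1],[[0,-0.003,0.004],[0,0,0],-1],[[0,-0.003,0.005],[0,0,0],-1],[[0,-0.003,0.005],[0,0,0],-1]]'

```text
t: 19.87
ee_pos: [585.6, -47.8, 111.9]
orientation: [-2.979, -0.27, -0.803]
ft_force: [-5.6, 1.5, -0.1]
width: 25.2
grasp_force: 30.0
```

```bash
python3 - <<'E'
from workcell import *
from h import *
o=get_obs();vbinfo(o);print(o["moment"])
E
```

```text
t 19.8667 TCP in vb [39.5  1.5 27.2] rot err [ 0.0019 -0.0027  0.0011] F vb [-4.6  2.4  2.6] w 25.2
(-30, 86) [-0.2312  0.005  -0.1966]
(-30, 52) [-0.2315  0.0048 -0.0833]
(39.5, 52) [ 0.0002  0.005  -0.0826]
(39.5, 30) [-0.      0.0049 -0.0093]
[0.07212221 0.91954628 0.29483804]
```

step_arm --deltas '[[[0,0,0.002],[0,0,0],-1],[[0,0,0.004],[0,0,0],-1],[[0,0,0.005],[0,0,0],-1],[[0,0,0.005],[0,0,0],-1]]'

```text
t: 20.2
ee_pos: [586.3, -47.6, 110.6]
orientation: [-2.979, -0.27, -0.803]
ft_force: [-5.3, 1.5, 0.7]
width: 24.8
grasp_force: 30.0
```

```bash
python3 - <<'E'
from workcell import *
from h import *
o=get_obs();vbinfo(o);print(o["moment"])
w=get_image("wrist");np.savez("w7.npz",**w,ee=o["ee_pos"],ori=o["orientation"])
E
```

```text
t 20.2 TCP in vb [39.4  1.5 25.8] rot err [ 0.0018 -0.0026  0.0011] F vb [-3.9  2.4  3.1] w 24.8
(-30, 86) [-0.2309  0.0051 -0.2014]
(-30, 52) [-0.2312  0.0049 -0.0881]
(39.5, 52) [ 0.0005  0.0052 -0.0875]
(39.5, 30) [ 0.0003  0.005  -0.0142]
[0.11517005 0.94963681 0.26477383]
```

step_arm --deltas '[[[0,0,0.002],[0,0,0],-1],[[0,0,0.004],[0,0,0],-1],[[0,0,0.005],[0,0,0],-1],[[0,0,0.005],[0,0,0],-1]]'

```text
t: 20.58
ee_pos: [586.8, -47.2, 109.7]
orientation: [-2.978, -0.27, -0.803]
ft_force: [-11.4, 2.2, 7.7]
width: 25.0
grasp_force: 30.0
```

step_arm --deltas '[[[0,0,0.002],[0,0,0],-1],[[0,0,0.004],[0,0,0],-1],[[0,0,0.005],[0,0,0],-1],[[0,0,0.005],[0,0,0],-1]]'

```text
t: 20.92
ee_pos: [587.3, -46.9, 108.8]
orientation: [-2.978, -0.27, -0.803]
ft_force: [-15.2, 2.1, 14.7]
width: 25.2
grasp_force: 30.0
```

```bash
python3 - <<'E'
from workcell import *
from h import *
o=get_obs();vbinfo(o);print(o["moment"])
E
```

```text
t 20.9167 TCP in vb [39.5  2.  23.6] rot err [ 0.0009 -0.0034  0.0013] F vb [-5.3  4.7 20. ] w 25.2
(-30, 86) [-0.2311  0.0065 -0.2087]
(-30, 52) [-0.2315  0.0064 -0.0954]
(39.5, 52) [ 0.0001  0.0067 -0.0946]
(39.5, 30) [-0.0001  0.0066 -0.0213]
[0.42690767 1.14949769 0.43967834]
```

It is seated: normal force 20 N after a soft plateau. I'll ease off slightly and slide downhill towards the stop.

step_arm --deltas '[[[0,-0.003,-0.004],[0,0,0],-1],[[0,-0.003,-0.004],[0,0,0],-1],[[-0.003,-0.003,-0.004],[0,0,0],-1],[[-0.006,-0.003,-0.004],[0,0,0],-1],[[-0.01,-0.003,-0.004],[0,0,0],-1],[[-0.01,-0.003,-0.004],[0,0,0],-1]]'

```text
t: 21.42
ee_pos: [586.7, -47.1, 108.9]
orientation: [-2.978, -0.27, -0.808]
ft_force: [-0.1, 3.9, 5.4]
width: 25.1
grasp_force: 30.0
```

```bash
python3 - <<'E'
from workcell import *
from h import *
o=get_obs();vbinfo(o);print(o["moment"])
E
```

```text
t 21.4167 TCP in vb [39.  2. 24.] rot err [ 0.0021 -0.0061  0.0016] F vb [3.2 3.9 4.4] w 25.1
(-30, 86) [-0.2287  0.0067 -0.2079]
(-30, 52) [-0.2294  0.0065 -0.0946]
(39.5, 52) [ 0.0022  0.0068 -0.0932]
(39.5, 30) [ 0.0018  0.0067 -0.0199]
[ 0.62770787 -0.10035603  0.35625839]
```

step_arm --deltas '[[[-0.003,0,0],[0,0,0],-1],[[-0.005,0,0],[0,0,0],-1],[[-0.005,0,0],[0,0,0],-1]]'

```text
t: 21.67
ee_pos: [585.8, -47.2, 108.4]
orientation: [-2.977, -0.271, -0.809]
ft_force: [1.1, 4.1, 5.1]
width: 25.3
grasp_force: 30.0
```

```bash
python3 - <<'E'
from workcell import *
from h import *
o=get_obs();vbinfo(o);print(o["moment"])
E
```

```text
t 21.6667 TCP in vb [38.  2. 24.] rot err [ 0.0021 -0.0066  0.0018] F vb [4.1 3.8 3.5] w 25.3
(-30, 86) [-0.2252  0.0066 -0.2081]
(-30, 52) [-0.226   0.0064 -0.0948]
(39.5, 52) [ 0.0057  0.0068 -0.0933]
(39.5, 30) [ 0.0052  0.0066 -0.0199]
[ 0.6423878  -0.35985832  0.40844933]
```

step_arm --deltas '[[[-0.003,0,0],[0,0,0],-1],[[-0.006,0,0],[0,0,0],-1],[[-0.006,0,0],[0,0,0],-1]]'

```text
t: 21.92
ee_pos: [584.1, -47.5, 107.3]
orientation: [-2.977, -0.271, -0.808]
ft_force: [1.9, 5.0, 6.3]
width: 25.4
grasp_force: 30.0
```

step_arm --deltas '[[[-0.003,0,0],[0,0,0],-1],[[-0.005,0,0],[0,0,0],-1],[[-0.005,0,0],[0,0,0],-1]]'

```text
t: 22.17
ee_pos: [582.5, -47.9, 106.4]
orientation: [-2.978, -0.27, -0.808]
ft_force: [2.8, 3.8, 4.8]
width: 25.5
grasp_force: 30.0
```

```bash
python3 - <<'E'
from workcell import *
from h import *
o=get_obs();vbinfo(o);print(o["moment"])
E
```

```text
t 22.1667 TCP in vb [34.1  1.9 23.9] rot err [ 0.0022 -0.0058  0.0015] F vb [5.4 3.2 2.4] w 25.5
(-30, 86) [-0.2124  0.0066 -0.2081]
(-30, 52) [-0.2131  0.0064 -0.0948]
(39.5, 52) [ 0.0186  0.0067 -0.0934]
(39.5, 30) [ 0.0182  0.0065 -0.0201]
[ 0.57470316 -0.44646486  0.44112336]
```

step_arm --deltas '[[[-0.002,0,0],[0,0,0],-1],[[-0.005,0,0],[0,0,0],-1],[[-0.005,0,0],[0,0,0],-1]]'

```text
t: 22.42
ee_pos: [582.5, -47.9, 106.4]
orientation: [-2.977, -0.271, -0.81]
ft_force: [6.1, 6.8, 5.6]
width: 25.1
grasp_force: 30.0
```

step_arm --deltas '[[[-0.002,0,0],[0,0,0],-1],[[-0.005,0,0],[0,0,0],-1],[[-0.005,0,0],[0,0,0],-1]]'

```text
t: 22.67
ee_pos: [582.4, -47.9, 106.3]
orientation: [-2.975, -0.271, -0.813]
ft_force: [10.0, 8.3, 6.3]
width: 24.9
grasp_force: 30.0
```

```bash
python3 - <<'E'
from workcell import *
from h import *
o=get_obs();vbinfo(o);print(o["moment"])
E
```

```text
t 22.6667 TCP in vb [34.   1.9 24. ] rot err [ 0.0017 -0.0096  0.0022] F vb [13.   6.4 -0.3] w 24.9
(-30, 86) [-0.2112  0.0062 -0.2088]
(-30, 52) [-0.2123  0.006  -0.0955]
(39.5, 52) [ 0.0194  0.0065 -0.0932]
(39.5, 30) [ 0.0187  0.0064 -0.0199]
[ 1.28813055 -1.63686446  0.60109105]
```

The TCP held at x = 34 (tail offset 34.5) while the force rose to 13 N, so the tail is home. Releasing with a slight ease, then checking before I retreat.

step_arm --deltas '[[[0.003,0,0],[0,0,0],-1],[[0.003,0,0],[0,0,0],-0.35],[[0.003,0,0],[0,0,0],-0.2],[[0.003,0,0],[0,0,0],0],[[0.003,0,0],[0,0,0],0.14],[[0.003,0,0],[0,0,0],0.14],[[0.003,0,0],[0,0,0],0.14],[[0.003,0,0],[0,0,0],0.14]]'

```text
t: 23.33
ee_pos: [578.6, -48.4, 103.9]
orientation: [-2.979, -0.269, -0.802]
ft_force: [0.4, -0.6, 0.4]
width: 50.1
grasp_force: 0.0
```

step_arm --deltas '[[[0,0,-0.02],[0,0,0],0.14],[[0,0,-0.06],[0,0,0],0.14],[[0,0,-0.12],[0,0,0],0.14],[[-0.02,0,-0.18],[0,0,0],0.14],[[-0.05,0,-0.24],[0,0,0],0.14],[[-0.1,0,-0.3],[0,0,0],0.14],[[-0.15,0,-0.35],[0,0,0],0.14],[[-0.15,0,-0.35],[0,0,0],0.14],[[-0.15,0,-0.35],[0,0,0],0.14]]'

```text
t: 24.08
ee_pos: [488.4, -64.9, 172.6]
orientation: [-2.98, -0.268, -0.804]
ft_force: [0.2, 0.7, -0.3]
width: 49.8
grasp_force: 0.0
```

```bash
python3 - <<'E'
from workcell import *
from h import *
o=get_obs();vbinfo(o)
w=get_image("wrist");np.savez("w8.npz",**w,ee=o["ee_pos"],ori=o["orientation"])
v=np.load("vb.npy");Z=R.from_euler("ZY",[v[0],-np.pi/6]);Q=lambda x,y,z:proj(w,Z.apply((x,y,z))+v[1:]).round(1)
print("pred tail top",Q(0,0,47),"tip",Q(150,0,34),"stop foot",Q(0,13,0),Q(0,-13,0),"stop top",Q(0,13,36),Q(0,-13,36),"shank L/R at 20",Q(20,13,34),Q(20,-13,34),"at 120",Q(120,13,34),Q(120,-13,34))
g=cv2.cvtColor(w["pixels"],cv2.COLOR_RGB2GRAY)
for x in(20,30,40,60,80,100,115,127):
    q=Q(x,0,34);r=int(q[1])
    if 0<=r<480:
        row=cv2.GaussianBlur(g[r:r+1].astype(np.float32),(3,1),0)[0];c=int(q[0]);print(x,r,c,g[r,c-60:c+61:5].tolist())
c=int(Q(0,0,40)[0])
print("col profile at",c,[ (r,int(g[r,c])) for r in range(max(0,int(Q(20,0,47)[1])),min(479,int(Q(-25,0,36)[1])),3)])
E
```

```text
t 24.0833 TCP in vb [-15.6   2.1 129.2] rot err [ 0.003  -0.0034  0.0001] F vb [ 0.2  0.6 -0.4] w 49.8
(-30, 86) [-0.0484  0.0064  0.1437]
(-30, 52) [-0.0488  0.0061  0.257 ]
(39.5, 52) [0.1829 0.0061 0.2578]
(39.5, 30) [0.1826 0.0059 0.3312]
pred tail top [326.8 227.5] tip [327.  -56.3] stop foot [307.5 212.9] [345.1 212.9] stop top [305.4 223.6] [348.  223.6] shank L/R at 20 [305.1 190.4] [348.2 190.4] at 120 [303.    6.8] [350.8   6.9]
20 190 326 [245, 247, 246, 247, 246, 243, 246, 245, 178, 221, 231, 236, 234, 232, 219, 192, 149, 243, 241, 244, 245, 246, 244, 241, 244]
30 173 326 [246, 90, 101, 247, 247, 245, 246, 246, 179, 221, 232, 236, 236, 232, 221, 193, 170, 245, 243, 245, 245, 224, 71, 208, 246]
40 156 326 [248, 169, 157, 157, 159, 155, 163, 162, 182, 221, 234, 238, 237, 234, 221, 194, 186, 244, 194, 155, 157, 159, 157, 153, 159]
60 121 326 [137, 127, 109, 112, 108, 107, 106, 109, 187, 222, 233, 238, 238, 236, 223, 199, 135, 114, 114, 112, 116, 113, 114, 138, 135]
80 84 326 [142, 116, 107, 109, 108, 107, 104, 111, 190, 221, 234, 239, 240, 235, 224, 202, 138, 112, 113, 112, 116, 112, 116, 139, 140]
100 46 326 [144, 108, 106, 104, 105, 108, 119, 138, 191, 219, 232, 240, 239, 235, 222, 205, 151, 155, 117, 111, 111, 110, 112, 128, 145]
115 16 326 [238, 238, 237, 241, 244, 241, 237, 134, 186, 217, 231, 239, 238, 234, 221, 203, 134, 237, 236, 235, 238, 237, 237, 235, 230]
col profile at 326 [(193, 234), (196, 235), (199, 235), (202, 234), (205, 234), (208, 235), (211, 234), (214, 233), (217, 234), (220, 234), (223, 233), (226, 184), (229, 118), (232, 133), (235, 136), (238, 136), (241, 130), (244, 149), (247, 145), (250, 122), (253, 108), (256, 135), (259, 147)]
```

The numbers check out. The tail's top edge is at row 226 (predicted 227.5), the shank runs straight along the groove line at every station, and no bright gap shows before the stop. Handing in.

```bash
python3 -c "
from workcell import *
print(close_job())"
```

```text
the job is handed in; nothing more can be done
None
```

The job is handed in: the cone-nosed point lies in the V-block, cone uphill and tail against the end stop, after a set-down on the slotted plate and a fresh hold near its tail; the hand-in gave no verdict.

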